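# Snap the hub cap onto the label dispenser

## Robot

A 6-joint arm with a two-finger parallel gripper is mounted at the origin on a cart in front of the work surface, level with it; the furniture and walls round the work are solid. World frame = base frame: x ahead of the robot, y to its left, z up, the work surface at z = 0. Lengths are in m, angles in rad, forces in N, time in s.
With the tool pointing down it reaches from about 0.25 to 0.85 m from the base axis. Payload 12.5 kg.
Tool frame: the origin (TCP) lies on the centre line of the jaws, within the pads' length; the fingertips stand 11 mm ahead of it and the grasp point (between the pads) lies 8 mm behind it; z points along the fingers, y is the line along which they close (so a half turn about z gives the same grasp; the last joint's range is limited). The gripper opens to 93 mm and grips with 3 to 60 N. Pads are 15 mm wide; open, the fingers measure 128 mm over their backs; the gripper's body (75 mm by 188 mm) begins 65 mm behind the grasp point.
Start: joints at [-1.199, 0.351, 1.652, -0, 1.139, -0.085], TCP at [0.243, -0.494, 0.191] pointing down, gripper open.
Joint ranges: [-2.75, 2.75], [-0.79, 2.1], [0.01, 2.65], [-1.57, 4.71], [0.07, 3.14], [-2.87, 2.87]. Speed limits (rad/s): [2.22, 2.22, 2.79, 3.14, 3.14, 3.14].

## Interface

Orientations are given as a unit quaternion [x, y, z, w].
In Python, from rig import sensors, cams, workorder gives the robot as it stands. The module is installed in compiled form; this text tells all that it offers.
- The arm moves only by the shell command python3 -m handwheel 'ROWS' [OPENING]. ROWS is JSON, a list of rows, each a list of 6 numbers: the shift along the tool's x, y, z in mm, then the turn, a rotation vector about the tool's x, y, z in degrees. A call has 1 to 20 rows; each row shifts and turns the commanded pose from where the row before left it, along the tool's axes as they then stand; what a row does not reach is not made up. A row lasts 1/12 s, in which the tool goes at most 41.7 mm and 7.16 degrees, less where a joint would pass 70% of its speed; a pose out of reach is approached as far as the arm can. A call is refused whole if a number of a shift passes 41.7 or a number of a turn 7.16, either way. A call with a gripper value outside its range is refused whole. OPENING is the finger opening in mm, from 0 to 93, set as the call begins (- or left out, the last holds). The fingers move at their own pace and stop on an object; the grip force is fixed at half the most. Time passes only in rows, so rows that do not move let the fingers close. It gives the time, the measured TCP pose, the force, the opening and the grip force at its end, in the units of the state.
- sensors.get_obs(): the state, without advancing time (a new reading comes with each control period).
- cams.capture(name): name is "scene" or "top" or "wrist"; returns a dict with "img" (480x640x3 uint8, red, green, blue), "z_map" (480x640 float32, m along the optical axis (not along the pixel's ray), 0 where there is no reading), "vertical_fov" (degrees; the focal length in pixels is half the picture's height over the tangent of half this angle, whatever the lens; pixels are square), "cx", "cy" (the principal point, pixels), "k1" (the pictures are not rectified: a ray, as slopes to the right and down, at radius r is drawn at 1 + k1 r^2 times it, then the intrinsics apply), "position" and "orientation" of the camera in the world. Camera axes: x right, y up, looking along -z (the intrinsics and any distortion apply to the point x, -y, -z); pixel columns grow to the right and rows downward; lengths in m; the calibration is good to about 2 mm. A picture is of the moment at which its call begins.
- workorder.close_job(): hands the job in; it is judged then, once.
The state is a dict: "clock": time; "qpos": joint angles; "joint_vel": joint speeds; "joint_torque": joint torques, N m; "tcp_pos": TCP position; "ee_rot": TCP orientation; "contact_force": force on the tool from outside, world axes, zero at the start; "torque": the same for the moment, N m; "grip_width": finger opening in m; "finger_force": force on a finger pad.
Only numpy, scipy, OpenCV 4.12 (cv2) and the standard library are available. Lean on these libraries where they do the work, as an engineer would, in place of code of your own. Each camera call takes 0.05 s, during which the arm holds its last target. There are 200 camera calls.

## Task

The label dispenser on the counter has a fresh roll: first swing the small raised lever on its head all the way down, then fit the loose round cap, open side down, over the stud in the middle of the roll and press it until it clicks and sits fully home. Keep pressing the cap down firmly after the click and finish like that, with the fingers still holding it down. Leave the cup, the shaker and the coin dish where they are.

Things in the scene. Friction and masses are not known exactly. Their poses are not given: they have to be found in the camera images.
- dispenser: Fixed label dispenser. Origin: centre of its underside, on the counter; z up; -x side roughly faces the robot. Aluminium base 104 (x) by 186 (y) mm, top at 18 mm. At y = -45 mm the spindle with a flat-lying paper roll, 76 mm wide, top at 60 mm; at y = +58 mm (x -27 to +43) a grey head block, 50 mm wide, top at 72 mm, with the lever; pivot at x = +20 mm.
- seat (a point): Centre of the flat seat amid the roll, 62 mm up, where the cap's underside comes to rest; axes as the dispenser's. On it stands a steel stud, 20 mm wide, 21 mm high, tapered top, with 4 sprung catch balls reaching a 26 mm circle 10 mm up. A cap meets them with its underside 11 mm above the seat, needs 8 to 12 N down to pass (then force drops: the click), and snaps to the seat; pulling it off takes about 15 N.
- cap: Loose white plastic snap cap, about 50 g, upright on the counter. Origin: centre of its open underside; z up. Foot flange 54 mm wide, 3 mm thick; skirt 40 mm wide up to a ledge at z = 28 mm; grip knob 26 mm wide from z = 28 to 54 mm (grip it from above; fingertips may push on the ledge). Inside, a bore 30 mm wide, 24 mm deep, narrowed to 22 mm by a bead at z = 4 mm. Any yaw fits.
- lever (a joint): Angle of the lever on the head, rad: 0 = fully down (level, against its stop), larger = raised, at most 1.3. It stays where it is left by friction; about 1.5 N at the paddle moves it.
- lever_pivot (a point): Lever's pivot axis (along the dispenser's y), 79 mm above the counter; axes as the dispenser's.
- lever_paddle (a point): Middle of the upper face of the paddle (24 mm long, 20 wide, 8 thick) at the lever's end, 58 mm from the pivot. Lever down: 58 mm from the pivot towards the dispenser's -x, 83 mm up; raised: higher and nearer to the pivot. x axis: along the lever towards the pivot; z axis: out of the upper face.
- espresso_cup: Bystander: cup, 48 mm high; origin at its underside.
- sugar_shaker: Bystander: shaker, 44 mm wide, 90 mm high; origin at its underside.
- coin_dish: Bystander: flat round dish of coins, 129 mm wide, 18 mm high; origin at its underside.

How it is judged:
By the outcome, as a careful person would: the job done as asked, in the order asked, and still so for the second after the job is handed in, while the arm keeps its last pose, push and grip.
It also fails if it takes over 64 s, if anything falls off the work surface, if the arm or the gripper's body presses on something with over 40 N, if the wrist force passes 120 N, or if a joint passes its speed limit or range.

## Working session

There is one attempt and no reset: what is moved stays moved. The work goes in short steps, Python scripts to look and compute and a shell command to move; the robot and the scene stay as the last step left them, time stands still between calls to the robot, and variables do not carry over. Pictures are saved under pics/ and viewed, at most 10 in all, crops included, and the job is handed in when it is done.

```bash
mkdir -p pics; cat > h.py <<'E'
import numpy as np, cv2
from scipy.spatial.transform import Rotation as R
from rig import sensors, cams
def cap(name, save=None):
    c=cams.capture(name)
    if save: cv2.imwrite('pics/'+save+'.png', c['img'][:,:,::-1])
    return c
def rays(c,uv):
    uv=np.atleast_2d(np.array(uv,float)); f=240/np.tan(np.radians(c['vertical_fov'])/2)
    K=np.array([[f,0,c['cx']],[0,f,c['cy']],[0,0,1]])
    p=cv2.undistortPoints(uv[:,None],K,np.array([c['k1'],0,0,0.]))[:,0]
    d=np.c_[p[:,0],-p[:,1],-np.ones(len(p))]
    return np.array(c['position']), R.from_quat(c['orientation']).apply(d)
def plane(c,uv,z):
    o,d=rays(c,uv); return o+d*((z-o[2])/d[:,2])[:,None]
def cloud(c):
    v,u=np.mgrid[0:480,0:640]; o,d=rays(c,np.c_[u.ravel(),v.ravel()])
    P=o+d*c['z_map'].ravel()[:,None]; P[c['z_map'].ravel()==0]=np.nan
    return P.reshape(480,640,3)
E
python3 - <<'E'
from h import *
for n in ['scene','top','wrist']:
    c=cap(n,n); print(n,c['vertical_fov'],c['position'],c['k1'])
print(sensors.get_obs())
E
```

```text
scene 54.67271829242437 [-0.09955147  0.73086389  0.46533797] -0.09715622284926155
top 55.81694520950574 [0.4601226  0.14634303 0.92167675] -0.09498255265395747
wrist 71.72067320476833 [ 0.30980105 -0.46137109  0.38329234] -0.033885928115230786
{'clock': 0.15, 'qpos': array([-1.19858820e+00,  3.51096478e-01,  1.65220523e+00, -2.95131484e-05,
        1.13911581e+00, -8.46151510e-02]), 'joint_vel': array([-1.16036433e-03, -2.85405895e-03, -1.83890781e-03,  8.99403561e-05,
        1.05398546e-03, -8.57832348e-04]), 'joint_torque': array([ 1.39764797e-03, -4.97461867e+01, -2.85343015e+01,  6.99756341e-02,
        2.45288818e-02, -8.00064663e-05]), 'tcp_pos': array([ 0.24251832, -0.49335617,  0.19086119]), 'ee_rot': array([ 9.74025795e-01,  2.26436703e-01, -7.23640338e-05, -4.06254490e-04]), 'contact_force': array([ 0.92030372, -1.32237375, -0.6935835 ]), 'torque': array([ 0.00473917, -0.01490844, -0.0015978 ]), 'finger_force': 0.0, 'grip_width': 0.09321333395571038}
```

View pics/top.png

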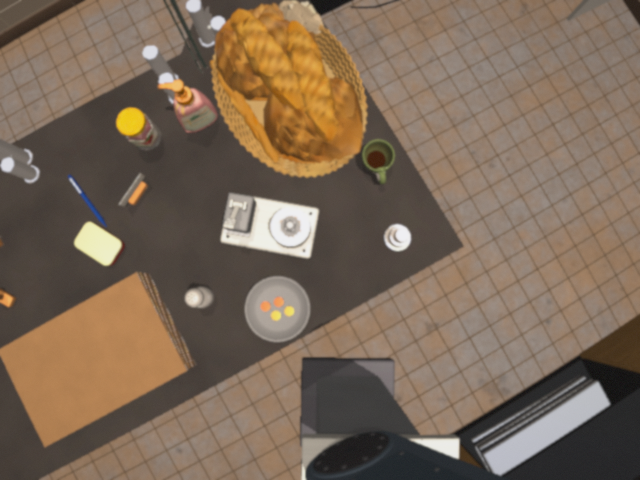

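View pics/scene.png

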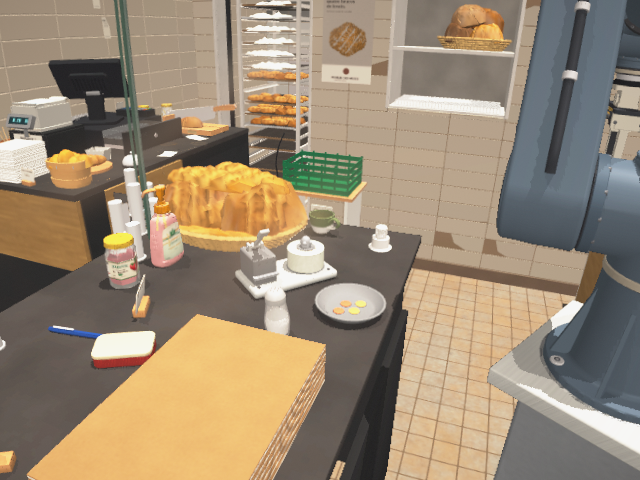

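The top view shows the cap at (397,237), the stud at about (290,226), the head with the lever at (239,213), the coin dish at (277,308), the shaker at (199,297), the cup at (378,155) and a bread basket above the dispenser. The scene view shows the lever raised.

```bash
python3 - <<'E'
from h import *
c=cap('top'); P=cloud(c); img=c['img']
hsv=cv2.cvtColor(img,cv2.COLOR_RGB2HSV)
m=((hsv[...,2]>140)&(hsv[...,1]<60)).astype(np.uint8)
# cap: flange blob
def blob(m,x0,x1,y0,y1):
    k=np.zeros_like(m);k[y0:y1,x0:x1]=m[y0:y1,x0:x1]
    cs,_=cv2.findContours(k,cv2.RETR_EXTERNAL,cv2.CHAIN_APPROX_NONE); return max(cs,key=cv2.contourArea)
b=blob(m,375,420,215,260); (x,y),r=cv2.minEnclosingCircle(b); print('cap px',x,y,r,plane(c,[[x,y]],.003), 'diam',2*r*.92/ (240/np.tan(np.radians(c['vertical_fov']/2))))
for name,(x0,x1,y0,y1) in dict(cap=(375,420,215,260),roll=(262,325,195,265),head=(218,258,188,240),dish=(240,315,270,345),shaker=(180,215,280,312),cup=(355,400,135,190),basket=(210,375,0,178)).items():
    q=P[y0:y1,x0:x1].reshape(-1,3); print(name,'zmax',np.nanpercentile(q[:,2],[50,90,99,100]).round(3))
    for lo,hi in [(.001,.012),(.012,.025),(.048,.057),(.056,.065),(.066,.077),(.078,.088),(.09,.2)]:
        s=q[(q[:,2]>lo)&(q[:,2]<hi)]
        if len(s)>15: print('  ',lo,hi,len(s),s.mean(0).round(4),s.min(0).round(3),s.max(0).round(3))
b=blob(m,215,325,188,262); rr=cv2.minAreaRect(b); bx=cv2.boxPoints(rr); W=plane(c,bx,.018); print(rr,W.round(4), np.linalg.norm(np.diff(W,axis=0),axis=1))
q=P[180:270,205:330].reshape(-1,3); s=q[(q[:,2]>.012)&(q[:,2]<.024)]
rr=cv2.minAreaRect((s[:,:2]*1000).astype(np.float32)); print(rr)
big=cv2.resize(img[180:270,205:330],None,fx=6,fy=6,interpolation=cv2.INTER_CUBIC); cv2.imwrite('pics/crop1.png',big[:,:,::-1])
E
```

```text
cap px 397.3701171875 237.1536865234375 13.860742568969727 [[ 0.55657642 -0.02822345  0.003     ]] diam 0.05628490909657306
cap zmax [0.    0.029 0.055 0.059]
   0.001 0.012 426 [ 0.5565 -0.0244  0.0029] [ 0.511 -0.074  0.001] [0.604 0.018 0.012]
   0.012 0.025 37 [ 0.551  -0.0149  0.0194] [ 0.537 -0.041  0.012] [ 0.575 -0.007  0.025]
   0.048 0.057 141 [ 0.5556 -0.0269  0.0534] [ 0.544 -0.04   0.048] [ 0.569 -0.014  0.057]
roll zmax [0.017 0.061 0.08  0.086]
   0.001 0.012 333 [0.5682 0.1668 0.0028] [0.497 0.121 0.001] [0.641 0.25  0.012]
   0.012 0.025 1466 [0.5678 0.1992 0.0174] [0.51  0.135 0.012] [0.628 0.25  0.025]
   0.048 0.057 38 [0.5573 0.1876 0.0552] [0.53  0.151 0.048] [0.601 0.224 0.057]
   0.056 0.065 1092 [0.5674 0.1884 0.0601] [0.53  0.151 0.056] [0.605 0.226 0.065]
   0.066 0.077 44 [0.5661 0.1879 0.0745] [0.557 0.177 0.07 ] [0.578 0.2   0.077]
   0.078 0.088 63 [0.5672 0.1886 0.0816] [0.56  0.181 0.078] [0.575 0.196 0.086]
head zmax [0.042 0.085 0.128 0.131]
   0.001 0.012 121 [0.6247 0.3153 0.002 ] [0.546 0.262 0.001] [0.653 0.343 0.012]
   0.012 0.025 345 [0.5656 
[... 1887 characters left out ...]
.669 0.027 0.048] [1.037 0.363 0.057]
   0.056 0.065 454 [0.8123 0.1834 0.0606] [0.7   0.054 0.056] [1.03  0.365 0.065]
   0.066 0.077 690 [0.7929 0.1891 0.0718] [0.7   0.053 0.066] [1.018 0.361 0.077]
   0.078 0.088 867 [0.825  0.217  0.0829] [0.705 0.054 0.078] [1.01  0.36  0.088]
   0.09 0.2 12408 [0.8403 0.1969 0.1375] [0.71  0.057 0.09 ] [1.009 0.358 0.168]
((269.2939147949219, 224.90809631347656), (92.19586181640625, 51.6048698425293), 10.459909439086914) [[0.5385 0.3325 0.018 ]
 [0.6422 0.3176 0.018 ]
 [0.6113 0.1329 0.018 ]
 [0.5085 0.1498 0.018 ]] [0.10483302 0.18723019 0.10418262]
((575.0941772460938, 233.05686950683594), (186.35340881347656, 104.21609497070312), 80.76911163330078)
```

View pics/crop1.png

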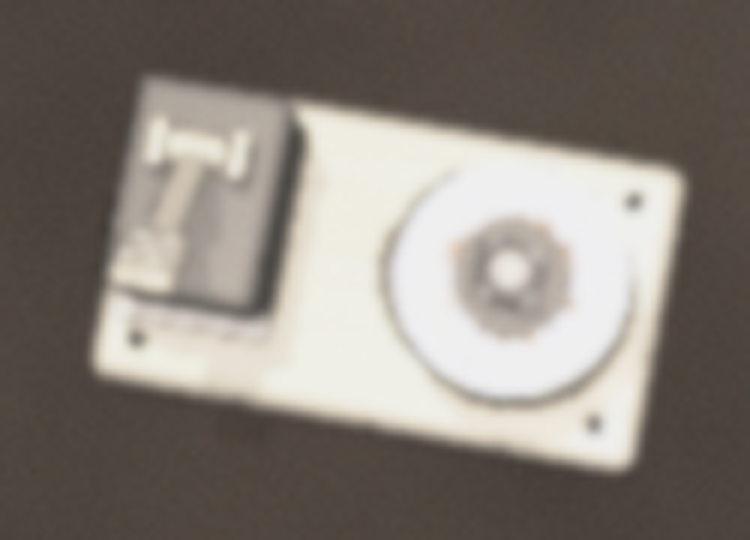

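The crop shows the stud at about (512,270) of the crop, the lever arm leaning towards the paddle at (148,255), and its pivot at (195,145). Dispenser: centre (0.575, 0.233), yaw −9.3°. The seat works out at (0.5675, 0.1886) and matches the stud in depth. Lever pivot (0.604, 0.287), raised about 0.75 rad. Cap (0.556, −0.0275). Lever first: turn to the dispenser's yaw, close the fingers and travel.

```bash
python3 -m handwheel '[[0,0,0,0,0,7.08],[0,0,0,0,0,7.08],[0,0,0,0,0,7.08],[0,0,0,0,0,7.08],[0,0,0,0,0,7.08],[7.5,-34.5,0,0,0,0],[7.5,-34.5,0,0,0,0],[7.5,-34.5,0,0,0,0],[7.5,-34.5,0,0,0,0],[7.5,-34.5,0,0,0,0],[7.5,-34.5,0,0,0,0],[7.5,-34.5,0,0,0,0],[7.5,-34.5,0,0,0,0],[7.5,-34.5,0,0,0,0],[7.5,-34.5,0,0,0,0],[7.5,-34.5,0,0,0,0],[7.5,-34.5,0,0,0,0],[7.5,-34.5,0,0,0,0],[7.5,-34.5,0,0,0,0],[0,0,0,0,0,0]]' 0; python3 -c "
from h import *
c=cap('wrist','w1'); print(sensors.get_obs()['tcp_pos'])"
```

```text
clock: 1.87
tcp_pos: [0.4249, -0.0294, 0.1913]
ee_rot: [0.997, -0.078, 0.0, -0.0]
contact_force: [-0.5, 0.1, -0.3]
grip_width: 0.0005
finger_force: 0.0
[ 0.42416972 -0.03147378  0.19114867]
```

```bash
python3 -m handwheel '[[7.8,-34.2,0,0,0,0],[7.8,-34.2,0,0,0,0],[7.8,-34.2,0,0,0,0],[7.8,-34.2,0,0,0,0],[7.8,-34.2,0,0,0,0],[7.8,-34.2,0,0,0,0],[7.8,-34.2,0,0,0,0],[7.8,-34.2,0,0,0,0],[7.8,-34.2,0,0,0,0],[7.8,-34.2,0,0,0,0],[0,0,0,0,0,0],[0,0,0,0,0,0]]'; python3 - <<'E'
from h import *
c=cap('wrist','w2'); P=cloud(c); o=sensors.get_obs(); print(o['tcp_pos'],o['contact_force'])
q=P.reshape(-1,3); s=q[(abs(q[:,0]-.575)<.06)&(abs(q[:,1]-.29)<.03)]
for lo,hi in [(.068,.075),(.078,.09),(.095,.11),(.11,.125),(.125,.135)]:
    t=s[(s[:,2]>lo)&(s[:,2]<hi)]
    if len(t): print(lo,hi,len(t),t.mean(0).round(4),t.min(0).round(3),t.max(0).round(3))
E
```

```text
clock: 2.92
tcp_pos: [0.5558, 0.2912, 0.1904]
ee_rot: [0.997, -0.08, -0.0, 0.0]
contact_force: [0.7, 0.0, -0.0]
grip_width: 0.0005
finger_force: 0.0
[0.55555252 0.29025896 0.19064235] [-0.78040669 -0.49405949 -0.05107823]
0.068 0.075 2593 [0.5947 0.2887 0.0707] [0.556 0.261 0.068] [0.629 0.318 0.075]
0.078 0.09 578 [0.604  0.2877 0.0835] [0.593 0.271 0.078] [0.614 0.305 0.09 ]
0.095 0.11 246 [0.5832 0.2909 0.1026] [0.574 0.285 0.095] [0.592 0.297 0.11 ]
0.11 0.125 416 [0.5687 0.2933 0.1186] [0.558 0.283 0.11 ] [0.577 0.305 0.125]
0.125 0.135 280 [0.5592 0.2947 0.1273] [0.553 0.285 0.125] [0.565 0.305 0.13 ]
```

View pics/w2.png

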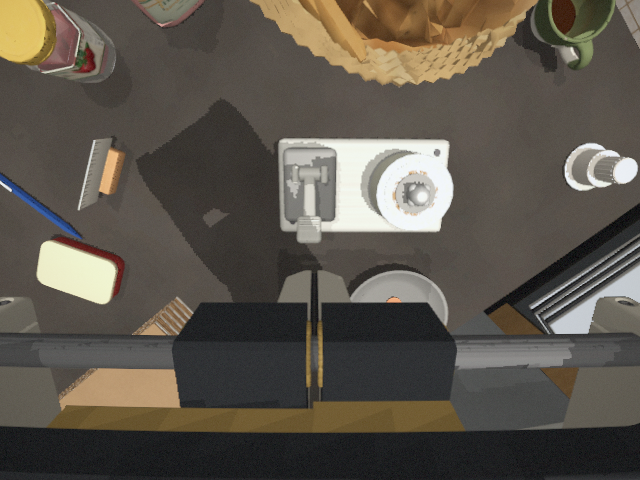

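The wrist view shows the raised lever, paddle at (309,230), lined up with the closed fingers, and the stud at (418,195). Going down and along the lever's arc.

```bash
python3 -m handwheel '[[0,-4,15,0,0,0],[0,0,15,0,0,0],[0,0,10,0,0,0],[0,0,6,0,0,0],[0,0,5,0,0,0],[-0.5,0,5,0,0,0],[-1,0,5,0,0,0],[-1,0,5,0,0,0],[-1,0,5,0,0,0],[-1,0,5,0,0,0],[-1,0,5,0,0,0],[-0.5,0,5,0,0,0],[0,0,4,0,0,0],[0,0,2,0,0,0],[0,0,0,0,0,0]]'
```

```text
clock: 4.22
tcp_pos: [0.5501, 0.2963, 0.0988]
ee_rot: [0.997, -0.08, -0.0, 0.0]
contact_force: [0.0, 0.8, 0.4]
grip_width: 0.0002
finger_force: 0.2
```

```bash
python3 -m handwheel '[[0,0,2,0,0,0],[0,0,1.5,0,0,0],[0,0,1,0,0,0],[0,0,1,0,0,0],[0,0,1,0,0,0],[0,0,0,0,0,0]]'
```

```text
clock: 4.72
tcp_pos: [0.5502, 0.2963, 0.0925]
ee_rot: [0.997, -0.08, -0.0, 0.0]
contact_force: [-0.8, 1.0, 1.3]
grip_width: 0.0005
finger_force: 0.6
```

```bash
python3 -m handwheel '[[0,0,1,0,0,0],[0,0,1,0,0,0],[0,0,0,0,0,0]]'; python3 -m handwheel '[[0,0,1,0,0,0],[0,0,1,0,0,0],[0,0,0,0,0,0]]'
```

```text
clock: 4.97
tcp_pos: [0.5502, 0.2963, 0.0905]
ee_rot: [0.997, -0.08, -0.0, 0.0]
contact_force: [-1.2, 0.2, 1.7]
grip_width: 0.0005
finger_force: 0.6
clock: 5.22
tcp_pos: [0.5502, 0.2963, 0.0885]
ee_rot: [0.997, -0.08, -0.0, 0.0]
contact_force: [-0.8, -0.6, 1.0]
grip_width: 0.0008
finger_force: 0.5
```

```bash
python3 - <<'E'
from h import *
c=cap('wrist','w3'); s=cap('scene')
i=cv2.resize(s['img'][210:310,210:350],None,fx=4,fy=4,interpolation=cv2.INTER_CUBIC)
j=cv2.resize(c['img'][80:330,220:480],(416,400))
cv2.imwrite('pics/s3.png',np.hstack([i[:, :384],j])[:,:,::-1])
E
```

```text
(no output)
```

View pics/s3.png

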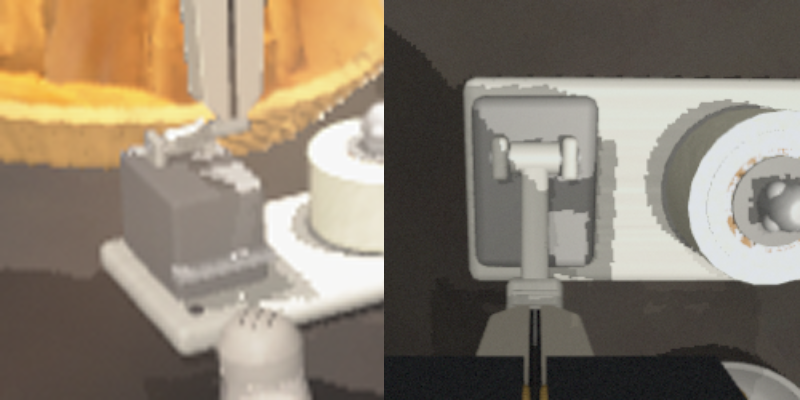

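```bash
python3 - <<'E'
from h import *
c=cap('wrist'); P=cloud(c); q=P.reshape(-1,3)
a=np.radians(-9.2); ex=np.array([np.cos(a),np.sin(a)]); ey=np.array([-ex[1],ex[0]])
r=q[:,:2]-[.604,.2875]; X=r@ex; Y=r@ey
for x in range(-75,25,5):
    t=q[(abs(X-x/1000)<.0025)&(abs(Y)<.0035)&(q[:,2]<.3)]
    if len(t): print(x,len(t),np.nanmedian(t[:,2]).round(4))
E
```

```text
-60 33 0.1417
-55 47 0.1926
-50 35 0.1377
-45 874 0.1414
-40 150 0.1035
-35 478 0.2234
-30 3232 0.2339
-25 937 0.2201
-20 1360 0.217
-15 104 0.0896
-10 102 0.0868
-5 95 0.0842
0 98 0.0839
5 109 0.0806
10 88 0.0712
15 88 0.071
20 99 0.0701
```

```bash
python3 - <<'E'
from h import *
c=cap('wrist'); P=cloud(c)
a=np.radians(-9.2); ex=np.array([np.cos(a),np.sin(a)]); ey=np.array([-ex[1],ex[0]])
for u in (305,316,327):
  for v in range(170,300,4):
    p=P[v,u]; r=p[:2]-[.604,.2875]; print((u,v,int(r@ex*1e3),int(r@ey*1e3),int(p[2]*1e3)),end=' ')
  print()
t=cap('top'); T=cloud(t).reshape(-1,3); r=T[:,:2]-[.604,.2875]; X=r@ex; Y=r@ey
k=(abs(Y)<.012)&(X<.01)&(X>-.08)&(T[:,2]>.07)&(T[:,2]<.12)
print(np.c_[X[k]*1e3,Y[k]*1e3,T[k,2]*1e3].astype(int)[::3].tolist())
E
```

```text
(305, 170, 5, 4, 80) (305, 174, 2, 4, 82) (305, 178, 0, 4, 84) (305, 182, -1, 4, 84) (305, 186, -4, 4, 81) (305, 190, -7, 5, 72) (305, 194, -10, 5, 70) (305, 198, -10, 4, 85) (305, 202, -13, 4, 85) (305, 206, -15, 4, 86) (305, 210, -17, 4, 88) (305, 214, -19, 4, 91) (305, 218, -21, 4, 91) (305, 222, -24, 4, 91) (305, 226, -26, 4, 92) (305, 230, -28, 4, 94) (305, 234, -30, 4, 95) (305, 238, -32, 4, 97) (305, 242, -34, 4, 99) (305, 246, -36, 4, 99) (305, 250, -38, 4, 99) (305, 254, -39, 4, 104) (305, 258, -42, 4, 103) (305, 262, -43, 4, 105) (305, 266, -45, 4, 107) (305, 270, -44, 4, 116) (305, 274, -44, 4, 120) (305, 278, -44, 3, 126) (305, 282, -44, 3, 131) (305, 286, -44, 3, 137) (305, 290, -45, 3, 139) (305, 294, -44, 3, 145) (305, 298, -45, 3, 148) 
(316, 170, 5, -1, 81) (316, 174, 2, -1, 83) (316, 178, 0, -1, 84) (316, 182, -1, -1, 84) (316, 186, -4, -1, 83) (316, 190, -6, -1, 85) (316, 194, -8, -1, 86) (316, 198, -10, -1, 87) (316, 202, -12, -1, 88) (316, 206, -15, -1, 88) (316, 210, -17, -1, 89) (316, 214, -19, -1, 92) (316, 218, -21, -1, 91) (316, 222, -23, -1, 93) (316, 226, 
[... 559 characters left out ...]
 -4, -8, 80) (327, 190, -8, -8, 70) (327, 194, -10, -8, 71) (327, 198, -13, -8, 70) (327, 202, -15, -8, 71) (327, 206, -18, -8, 71) (327, 210, -21, -8, 69) (327, 214, -23, -8, 71) (327, 218, -26, -8, 71) (327, 222, -29, -9, 70) (327, 226, -31, -8, 71) (327, 230, -34, -9, 71) (327, 234, -36, -9, 72) (327, 238, -39, -9, 70) (327, 242, -42, -9, 70) (327, 246, -46, -9, 67) (327, 250, -66, -11, 15) (327, 254, -40, -7, 102) (327, 258, -41, -7, 104) (327, 262, -43, -7, 107) (327, 266, -46, -7, 105) (327, 270, -47, -7, 108) (327, 274, -44, -7, 121) (327, 278, -44, -7, 126) (327, 282, -44, -6, 131) (327, 286, -44, -6, 136) (327, 290, -44, -6, 140) (327, 294, -44, -6, 144) (327, 298, -44, -6, 148) 
[]
```

```bash
python3 - <<'E'
from h import *
s=cap('scene'); P=cloud(s)
a=np.radians(-9.2); ex=np.array([np.cos(a),np.sin(a)]); ey=np.array([-ex[1],ex[0]])
for u in (262,266,270,274):
  for v in range(220,262,3):
    p=P[v,u]; r=p[:2]-[.604,.2875]; print((u,v,int(r@ex*1e3),int(r@ey*1e3),int(p[2]*1e3)),end=' ')
  print()
i=cv2.resize(s['img'][215:290,225:325],None,fx=8,fy=8,interpolation=cv2.INTER_CUBIC)
cv2.imwrite('pics/s4.png',i[:,:,::-1])
E
```

```text
(262, 220, -62, 9, 155) (262, 223, -64, 10, 150) (262, 226, -62, 9, 143) (262, 229, -64, 10, 138) (262, 232, -66, 11, 134) (262, 235, -65, 11, 127) (262, 238, 89, -57, 46) (262, 241, -56, 8, 111) (262, 244, -56, 8, 106) (262, 247, -9, -12, 75) (262, 250, -16, -9, 72) (262, 253, -24, -5, 70) (262, 256, -36, 0, 70) (262, 259, -47, 5, 70) 
(266, 220, -64, 2, 154) (266, 223, -64, 2, 149) (266, 226, -63, 2, 143) (266, 229, -64, 3, 137) (266, 232, -62, 2, 130) (266, 235, -61, 1, 124) (266, 238, -63, 3, 119) (266, 241, -61, 2, 112) (266, 244, -53, 0, 102) (266, 247, -1, -24, 69) (266, 250, -18, -16, 71) (266, 253, -29, -11, 70) (266, 256, -43, -5, 72) (266, 259, -45, -3, 67) 
(270, 220, -61, -6, 152) (270, 223, -64, -4, 147) (270, 226, -63, -5, 141) (270, 229, -63, -5, 135) (270, 232, -62, -5, 129) (270, 235, -64, -4, 124) (270, 238, -62, -5, 117) (270, 241, -64, -4, 112) (270, 244, 96, -79, 24) (270, 247, 116, -88, 6) (270, 250, 116, -88, -1) (270, 253, -33, -18, 71) (270, 256, -44, -12, 70) (270, 259, -46, -11, 65) 
(274, 220, -60, -14, 150) (274, 223, -63, -13, 145) (274, 226, -64, -12, 140) (274, 229, -64, -12, 134) (274, 232, -64, -12, 128) (274, 235, -63, -12, 122) (274, 238, 83, -83, 42) (274, 241, 89, -86, 32) (274, 244, 103, -92, 17) (274, 247, 122, -101, 0) (274, 250, 110, -96, 0) (274, 253, 96, -88, 0) (274, 256, -46, -20, 69) (274, 259, -47, -19, 64)
```

View pics/s4.png

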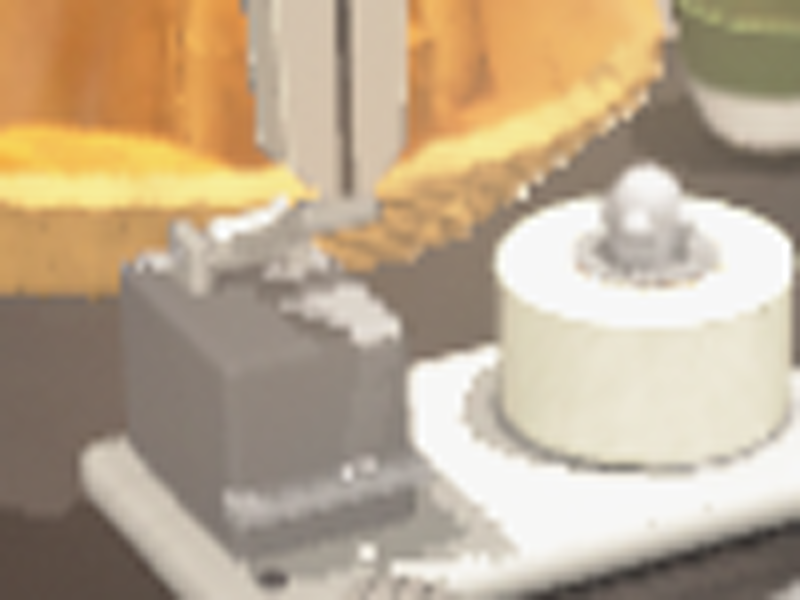

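The scene crop shows the fingertips resting on the paddle at about (345,200), with the lever still raised. By depth the tips are at z≈0.112, so with the fingers closed they reach less far than the nominal 11 mm. I keep lowering, watching the force.

```bash
python3 -m handwheel '[[0,0,4,0,0,0],[0,0,4,0,0,0],[-0.5,0,4,0,0,0],[-0.5,0,4,0,0,0],[-0.5,0,2,0,0,0],[0,0,0,0,0,0]]'; python3 - <<'E'
from h import *
s=cap('scene'); P=cloud(s)
a=np.radians(-9.2); ex=np.array([np.cos(a),np.sin(a)]); ey=np.array([-ex[1],ex[0]])
for u in (266,268,270):
  for v in range(232,262,2):
    p=P[v,u]; r=p[:2]-[.604,.2875]; print((u,v,int(r@ex*1e3),int(r@ey*1e3),int(p[2]*1e3)),end=' ')
  print()
c=cap('wrist'); P=cloud(c)
for u in (305,316):
  for v in range(170,300,8):
    p=P[v,u]; r=p[:2]-[.604,.2875]; print((int(r@ex*1e3),int(r@ey*1e3),int(p[2]*1e3)),end=' ')
  print()
E
```

```text
clock: 6.02
tcp_pos: [0.5484, 0.2964, 0.07]
ee_rot: [0.997, -0.08, -0.0, 0.0]
contact_force: [-0.5, -0.7, 0.2]
grip_width: 0.0007
finger_force: 0.0
(266, 232, -68, 5, 133) (266, 234, -66, 4, 128) (266, 236, -64, 3, 124) (266, 238, -64, 3, 119) (266, 240, -65, 4, 116) (266, 242, -65, 4, 112) (266, 244, -66, 4, 109) (266, 246, -64, 4, 104) (266, 248, -64, 4, 100) (266, 250, -65, 4, 96) (266, 252, -70, 7, 95) (266, 254, -69, 6, 90) (266, 256, -43, -4, 72) (266, 258, -48, -2, 71) (266, 260, -47, -2, 66) 
(268, 232, -64, 0, 130) (268, 234, -64, 0, 127) (268, 236, -64, 0, 123) (268, 238, -62, -1, 118) (268, 240, -63, 0, 114) (268, 242, -64, 0, 111) (268, 244, -65, 0, 107) (268, 246, -66, 0, 103) (268, 248, -65, 0, 99) (268, 250, -66, 1, 96) (268, 252, -68, 2, 93) (268, 254, -37, -12, 72) (268, 256, -42, -9, 71) (268, 258, -47, -7, 69) (268, 260, -47, -6, 65) 
(270, 232, -63, -4, 129) (270, 234, -64, -4, 126) (270, 236, -66, -3, 123) (270, 238, -64, -4, 118) (270, 240, -67, -2, 115) (270, 242, -66, -2, 111) (270, 244, -65, -3, 106) (270, 246, -66, -2, 103) (270, 248, -65, -3, 98) (270, 250, -66, -2, 95) (270, 252, -68, -1, 92) (270, 254, -36, -16, 70) (270, 256, -44, -12, 71) (270, 258, -46, -11, 68) (270, 260, -46, -11, 63) 
(4, 4, 82) (0, 4, 83) (-3, 4, 82) (-7, 4, 82) (-12, 4, 83) (-16, 4, 83) (-20, 4, 85) (-25, 4, 84) (-29, 4, 85) (-33, 4, 87) (-38, 4, 88) (-42, 4, 89) (-46, 4, 92) (-46, 4, 102) (-46, 3, 112) (-46, 3, 122) (-46, 3, 129) 
(4, -1, 81) (0, -1, 84) (-3, -1, 83) (-7, -1, 83) (-12, -1, 83) (-16, -1, 84) (-20, -1, 84) (-25, -1, 85) (-29, -1, 86) (-33, -1, 88) (-37, -1, 89) (-42, -1, 89) (-46, -1, 92) (-47, -1, 99) (-47, -1, 109) (-48, -1, 118) (-48, -1, 126)
```

```bash
python3 -m handwheel '[[0,0,3,0,0,0],[0,0,3,0,0,0],[0,0,1.5,0,0,0],[0,0,1,0,0,0],[0,0,0,0,0,0]]'; python3 -m handwheel '[[0,0,1,0,0,0],[0,0,1,0,0,0],[0,0,0,0,0,0]]';  python3 -m handwheel '[[0,0,1,0,0,0],[0,0,0,0,0,0]]'
```

```text
clock: 6.53
tcp_pos: [0.5487, 0.2965, 0.062]
ee_rot: [0.997, -0.08, -0.0, 0.0]
contact_force: [0.0, 0.6, 0.8]
grip_width: 0.0007
finger_force: 0.0
clock: 6.78
tcp_pos: [0.5487, 0.2965, 0.0601]
ee_rot: [0.997, -0.08, -0.0, 0.0]
contact_force: [-0.4, -0.2, 0.4]
grip_width: 0.0005
finger_force: 0.1
clock: 6.95
tcp_pos: [0.5488, 0.2965, 0.0592]
ee_rot: [0.997, -0.08, 0.0, -0.0]
contact_force: [0.1, 0.2, -0.2]
grip_width: 0.0005
finger_force: 0.2
```

```bash
python3 -m handwheel '[[0,0,1,0,0,0],[0,0,1,0,0,0],[0,0,0,0,0,0]]'; python3 - <<'E'
from h import *
a=np.radians(-9.2); ex=np.array([np.cos(a),np.sin(a)]); ey=np.array([-ex[1],ex[0]])
c=cap('wrist'); P=cloud(c)
for u in (305,316):
  for v in range(170,310,8):
    p=P[v,u]; r=p[:2]-[.604,.2875]; print((int(r@ex*1e3),int(r@ey*1e3),int(p[2]*1e3)),end=' ')
  print()
E
```

```text
clock: 7.2
tcp_pos: [0.5487, 0.2965, 0.057]
ee_rot: [0.997, -0.08, -0.0, 0.0]
contact_force: [-0.2, 0.1, 0.0]
grip_width: 0.0005
finger_force: 0.0
(5, 3, 78) (2, 3, 83) (-1, 3, 83) (-6, 3, 81) (-10, 4, 80) (-14, 4, 80) (-18, 4, 81) (-22, 4, 81) (-27, 4, 80) (-31, 4, 79) (-36, 4, 81) (-40, 4, 81) (-45, 4, 80) (-46, 4, 89) (-45, 3, 100) (-46, 3, 109) (-46, 3, 117) (-20, 1, 173) 
(5, -1, 79) (2, -1, 83) (-1, -1, 84) (-6, -1, 79) (-10, -1, 80) (-14, -1, 80) (-18, -1, 81) (-22, -1, 81) (-27, -1, 81) (-31, -1, 81) (-35, -1, 82) (-40, -1, 81) (-45, -1, 81) (-48, -1, 85) (-48, -1, 95) (-47, -1, 105) (-47, -1, 113) (-47, -1, 121)
```

```bash
python3 -m handwheel '[[0,0,1,0,0,0],[0,0,0,0,0,0]]'; python3 -m handwheel '[[0,0,1,0,0,0],[0,0,0,0,0,0]]';python3 -m handwheel '[[0,0,1,0,0,0],[0,0,0,0,0,0]]'
```

```text
clock: 7.42
tcp_pos: [0.5488, 0.2965, 0.0561]
ee_rot: [0.997, -0.08, 0.0, 0.0]
contact_force: [0.9, 0.5, 0.1]
grip_width: 0.0003
finger_force: 0.0
clock: 7.58
tcp_pos: [0.5488, 0.2966, 0.0557]
ee_rot: [0.997, -0.08, 0.0, -0.0]
contact_force: [-1.9, -0.4, 5.4]
grip_width: 0.0007
finger_force: 2.6
clock: 7.75
tcp_pos: [0.5489, 0.2966, 0.0554]
ee_rot: [0.997, -0.08, 0.0, -0.0]
contact_force: [-5.2, -2.7, 12.0]
grip_width: 0.0003
finger_force: 6.0
```

The force rose to 12 N at the stop, so the lever is down. Retreating, opening, and going over the cap.

```bash
python3 -m handwheel '[[0,0,-5,0,0,0],[0,0,-25,0,0,0],[0,0,-30,0,0,0],[0,0,-30,0,0,0]]' ; python3 -m handwheel '[[5.9,31.9,0,0,0,0],[5.9,31.9,0,0,0,0],[5.9,31.9,0,0,0,0],[5.9,31.9,0,0,0,0],[5.9,31.9,0,0,0,0],[5.9,31.9,0,0,0,0],[5.9,31.9,0,0,0,0],[5.9,31.9,0,0,0,0],[5.9,31.9,0,0,0,0],[5.9,31.9,0,0,0,0],[0,0,0,0,0,0],[0,0,0,0,0,0]]' 70; python3 - <<'E'
from h import *
a=np.radians(-9.2); ex=np.array([np.cos(a),np.sin(a)]); ey=np.array([-ex[1],ex[0]])
c=cap('wrist','w5'); s=cap('scene')
P=cloud(c).reshape(-1,3); r=P[:,:2]-[.604,.2875];X=r@ex;Y=r@ey
for x in range(-70,0,10):
    t=P[(abs(X-x/1000)<.003)&(abs(Y)<.003),2]; print(x,len(t),np.nanmedian(t) if len(t) else 0)
for lo,hi in [(.0,.008),(.024,.032),(.048,.058)]:
    t=P[(P[:,2]>lo)&(P[:,2]<hi)&(abs(P[:,0]-.556)<.035)&(abs(P[:,1]+.027)<.035)]; 
    if len(t): print(lo,len(t),t.mean(0).round(4),t.min(0).round(3),t.max(0).round(3))
o=sensors.get_obs(); print(o['tcp_pos'],o['grip_width'],c['position'])
i=cv2.resize(s['img'][170:270,280:440],None,fx=3,fy=3); j=cv2.resize(c['img'],(400,300)); k=np.zeros((300,880,3),np.uint8); k[:,:480]=i;k[:,480:]=j
cv2.imwrite('pics/v5.png',cv2.resize(k,(800,273))[:,:,::-1])
Q=cloud(s); m=(Q[...,2]>.05)&(Q[...,2]<.3)&(abs(Q[...,0]-.556)<.03)&(abs(Q[...,1]+.03)<.09)
q=Q[m]; 
for z in np.arange(.04,.26,.01):
    t=q[abs(q[:,2]-z)<.005]; 
    if len(t): print(z.round(3),len(t),t.min(0).round(3),t.max(0).round(3))
E
```

```text
clock: 8.08
tcp_pos: [0.5483, 0.2963, 0.1449]
ee_rot: [0.997, -0.08, -0.001, 0.0]
contact_force: [0.3, 0.3, 1.0]
grip_width: 0.0004
finger_force: 0.0
clock: 9.08
tcp_pos: [0.5558, -0.0291, 0.1442]
ee_rot: [0.997, -0.082, 0.0, -0.0]
contact_force: [-0.6, -0.3, -0.5]
grip_width: 0.0697
finger_force: 0.0
-70 10 0.016656473524716442
-60 9 0.01840187293647949
-50 0 0
-40 0 0
-30 0 0
-20 0 0
-10 0 0
0.0 878 [ 0.5637 -0.0289  0.0023] [ 0.521 -0.062  0.   ] [0.591 0.008 0.008]
0.024 545 [ 0.563  -0.0293  0.027 ] [ 0.537 -0.048  0.024] [ 0.576 -0.008  0.032]
0.048 687 [ 0.5569 -0.0282  0.0527] [ 0.543 -0.041  0.048] [ 0.57  -0.014  0.055]
[ 0.55579529 -0.02726631  0.14419558] 0.06995746060779635 [ 0.62971883 -0.04212535  0.33674983]
0.05 54 [ 0.541 -0.041  0.05 ] [ 0.567 -0.014  0.055]
0.17 18 [ 0.542 -0.069  0.172] [0.565 0.014 0.175]
0.18 72 [ 0.539 -0.073  0.175] [0.572 0.022 0.185]
0.19 90 [ 0.538 -0.077  0.185] [0.572 0.022 0.195]
0.2 96 [ 0.539 -0.079  0.195] [0.573 0.024 0.205]
0.21 93 [ 0.538 -0.075  0.205] [0.572 0.024 0.215]
0.22 94 [ 0.538 -0.079  0.215] [0.57  0.024 0.225]
0.23 93 [ 0.538 -0.079  0.225] [0.57  0.025 0.235]
0.24 98 [ 0.538 -0.078  0.235] [0.57  0.026 0.245]
0.25 86 [ 0.533 -0.085  0.245] [0.563 0.032 0.255]
```

View pics/v5.png

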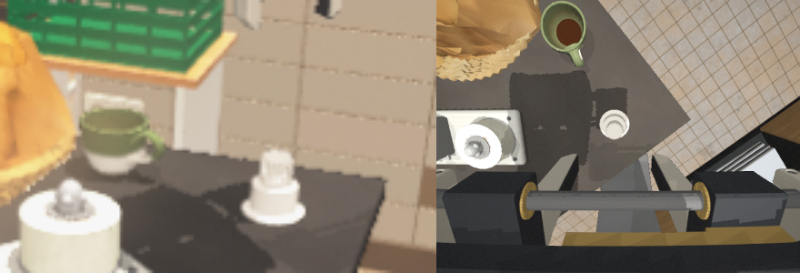

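The left half (scene) shows the cap at (275,185), upright. The fingertips are out of the crop, but depth puts them at z≈0.172 with the TCP reading 0.144. That offset of 27.5 mm matches the lever contact, so I plan heights from the true tips. The right half (wrist) shows the cap centred between the fingers. Going down to the ledge (tip ≈ 31 mm).

```bash
python3 -m handwheel '[[0,0,35,0,0,0],[0,0,35,0,0,0],[0,0,30,0,0,0],[0,0,20,0,0,0],[0,0,12,0,0,0],[0,0,6,0,0,0],[0,0,2,0,0,0],[0,0,0,0,0,0]]'; python3 -m handwheel '[[0,0,0,0,0,0],[0,0,0,0,0,0],[0,0,0,0,0,0],[0,0,0,0,0,0],[0,0,0,0,0,0],[0,0,0,0,0,0]]' 10
```

```text
clock: 9.85
tcp_pos: [0.5564, -0.0274, 0.0048]
ee_rot: [0.997, -0.08, 0.0, 0.0]
contact_force: [-0.0, 0.4, 0.4]
grip_width: 0.0701
finger_force: 0.0
clock: 10.35
tcp_pos: [0.5559, -0.0278, 0.0044]
ee_rot: [0.997, -0.08, 0.0, 0.0]
contact_force: [-0.6, 0.2, 0.0]
grip_width: 0.0346
finger_force: 0.0
```

```bash
python3 -m handwheel '[[0,0,0,0,0,0],[0,0,0,0,0,0],[0,0,0,0,0,0],[0,0,0,0,0,0],[0,0,0,0,0,0]]' 10
```

```text
clock: 10.77
tcp_pos: [0.5559, -0.0278, 0.0043]
ee_rot: [0.997, -0.08, 0.0, 0.0]
contact_force: [-0.3, 0.4, 0.9]
grip_width: 0.0254
finger_force: 30.0
```

```bash
python3 -m handwheel '[[0,0,0,0,0,0],[0,0,0,0,0,0],[0,0,1,0,0,0],[0,0,1,0,0,0],[0,0,1,0,0,0],[0,0,0.5,0,0,0],[0,0,0,0,0,0]]' 32;  python3 -m handwheel '[[0,0,0,0,0,0],[0,0,0,0,0,0],[0,0,0,0,0,0],[0,0,0,0,0,0]]' 10
```

```text
clock: 11.35
tcp_pos: [0.5558, -0.0278, 0.0009]
ee_rot: [0.997, -0.08, -0.0, 0.0]
contact_force: [-1.2, 0.6, 4.2]
grip_width: 0.0319
finger_force: 2.0
clock: 11.68
tcp_pos: [0.5561, -0.0278, 0.0009]
ee_rot: [0.997, -0.08, 0.0, 0.0]
contact_force: [-1.4, -0.6, 4.1]
grip_width: 0.0254
finger_force: 30.5
```

```bash
python3 -m handwheel '[[0,0,-10,0,0,0],[0,0,-30,0,0,0],[0,0,-35,0,0,0],[0,0,-35,0,0,0],[-2.9,-26.9,0,0,0,0],[-2.9,-26.9,0,0,0,0],[-2.9,-26.9,0,0,0,0],[-2.9,-26.9,0,0,0,0],[-2.9,-26.9,0,0,0,0],[-2.9,-26.9,0,0,0,0],[-2.9,-26.9,0,0,0,0],[-2.9,-26.9,0,0,0,0],[0,0,0,0,0,0],[0,0,0,0,0,0]]'; python3 - <<'E'
from h import *
for n in ('scene','wrist','top'):
    s=cap(n,'m_'+n); Q=cloud(s).reshape(-1,3); print(n)
    for lo,hi in [(.056,.064),(.068,.09),(.1,.116),(.113,.137),(.14,.16)]:
        t=Q[(Q[:,2]>lo)&(Q[:,2]<hi)&(abs(Q[:,0]-.567)<.045)&(abs(Q[:,1]-.188)<.045)]
        if len(t): print(lo,hi,len(t),np.percentile(t,1,axis=0).round(4),np.percentile(t,99,axis=0).round(4))
s=cv2.imread('pics/m_scene.png')[160:290,220:360]; w=cv2.imread('pics/m_wrist.png')[60:310,200:480]
cv2.imwrite('pics/v6.png',np.hstack([cv2.resize(s,(400,371)),cv2.resize(w,(400,371))]))
print(sensors.get_obs()['tcp_pos'])
E
```

```text
clock: 12.85
tcp_pos: [0.567, 0.1892, 0.1108]
ee_rot: [0.997, -0.079, -0.0, 0.0]
contact_force: [-0.6, -1.0, -0.7]
grip_width: 0.0252
finger_force: 30.3
scene
0.056 0.064 428 [0.5287 0.1533 0.0563] [0.6004 0.2258 0.0633]
0.068 0.09 86 [0.5548 0.1808 0.0683] [0.5733 0.199  0.0832]
0.1 0.116 126 [0.5386 0.1665 0.1096] [0.5872 0.2148 0.1158]
0.113 0.137 283 [0.5403 0.1689 0.1131] [0.58   0.2138 0.1368]
0.14 0.16 254 [0.5517 0.1637 0.1402] [0.5773 0.2169 0.1599]
wrist
0.056 0.064 3309 [0.5557 0.1529 0.0573] [0.6043 0.2251 0.0618]
0.1 0.116 1402 [0.5627 0.1618 0.1109] [0.5931 0.2131 0.1156]
0.113 0.137 1791 [0.5659 0.1647 0.113 ] [0.5905 0.2105 0.137 ]
0.14 0.16 1662 [0.5703 0.1603 0.1404] [0.5807 0.2117 0.1599]
top
0.056 0.064 4 [0.5578 0.214  0.0572] [0.5583 0.2194 0.0605]
[0.56734591 0.18735613 0.11081676]
```

View pics/v6.png

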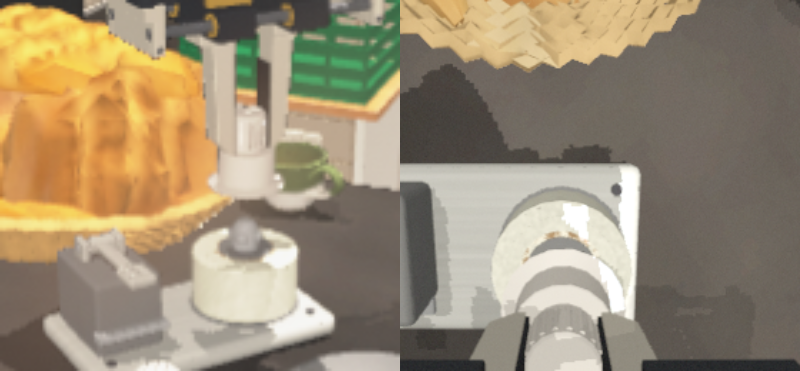

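The lever is level, and the cap is held squarely above the stud in both halves. Centres agree within about 1 mm, so I descend with force checks.

```bash
python3 -m handwheel '[[0,0,10,0,0,0],[0,0,10,0,0,0],[0,0,5,0,0,0],[0,0,3,0,0,0],[0,0,2,0,0,0],[0,0,0,0,0,0]]'; python3 -m handwheel '[[0,0,2,0,0,0],[0,0,1.5,0,0,0],[0,0,0,0,0,0]]';python3 -m handwheel '[[0,0,1,0,0,0],[0,0,1,0,0,0],[0,0,0,0,0,0]]'
```

```text
clock: 13.5
tcp_pos: [0.5673, 0.1882, 0.0802]
ee_rot: [0.997, -0.081, -0.0, 0.0]
contact_force: [-0.7, 0.3, 0.1]
grip_width: 0.0256
finger_force: 30.3
clock: 13.75
tcp_pos: [0.5674, 0.1884, 0.0771]
ee_rot: [0.997, -0.08, -0.0, -0.0]
contact_force: [-0.3, 0.1, 0.1]
grip_width: 0.0254
finger_force: 30.3
clock: 14.0
tcp_pos: [0.5674, 0.1883, 0.0751]
ee_rot: [0.997, -0.08, -0.0, 0.0]
contact_force: [0.1, 0.6, -0.2]
grip_width: 0.0254
finger_force: 30.3
```

No force so far, so the stud is inside the bore. Now the catch.

```bash
for i in 1 ; do python3 -m handwheel '[[0,0,1,0,0,0],[0,0,0,0,0,0]]'; python3 -m handwheel '[[0,0,1,0,0,0],[0,0,0,0,0,0]]'; python3 -m handwheel '[[0,0,1,0,0,0],[0,0,0,0,0,0]]'; done
```

```text
clock: 14.17
tcp_pos: [0.5674, 0.1884, 0.0742]
ee_rot: [0.997, -0.08, -0.0, -0.0]
contact_force: [0.3, -0.7, -0.8]
grip_width: 0.0253
finger_force: 30.3
clock: 14.33
tcp_pos: [0.5677, 0.1886, 0.0734]
ee_rot: [0.997, -0.081, 0.0, -0.0]
contact_force: [-0.7, 2.0, 1.2]
grip_width: 0.0253
finger_force: 30.7
clock: 14.5
tcp_pos: [0.5679, 0.1887, 0.0728]
ee_rot: [0.997, -0.08, 0.001, -0.0]
contact_force: [-0.8, 1.2, 5.8]
grip_width: 0.0254
finger_force: 31.4
```

```bash
python3 -m handwheel '[[0,0,1,0,0,0],[0,0,0,0,0,0]]'; python3 -m handwheel '[[0,0,1,0,0,0],[0,0,0,0,0,0]]'; python3 -m handwheel '[[0,0,1,0,0,0],[0,0,0,0,0,0]]'; python3 -m handwheel '[[0,0,1,0,0,0],[0,0,0,0,0,0]]'
```

```text
clock: 14.67
tcp_pos: [0.5681, 0.1888, 0.0722]
ee_rot: [0.997, -0.08, 0.001, -0.001]
contact_force: [-0.4, 2.7, 8.9]
grip_width: 0.0252
finger_force: 32.1
clock: 14.83
tcp_pos: [0.5681, 0.1889, 0.0715]
ee_rot: [0.997, -0.08, 0.001, -0.001]
contact_force: [-1.3, 1.7, 10.9]
grip_width: 0.0254
finger_force: 32.6
clock: 15.0
tcp_pos: [0.5681, 0.1889, 0.0705]
ee_rot: [0.997, -0.08, 0.001, -0.001]
contact_force: [-2.1, 2.4, 8.2]
grip_width: 0.0257
finger_force: 32.3
clock: 15.17
tcp_pos: [0.5679, 0.1889, 0.069]
ee_rot: [0.997, -0.08, 0.001, -0.001]
contact_force: [-0.0, 3.7, 3.1]
grip_width: 0.0256
finger_force: 30.9
```

The force peaked at 10.9 N and is now falling, which is the click. Going on to the seat (TCP ≈ 0.063).

```bash
python3 -m handwheel '[[0,0,2,0,0,0],[0,0,1,0,0,0],[0,0,1,0,0,0],[0,0,0,0,0,0]]'; python3 -m handwheel '[[0,0,1,0,0,0],[0,0,1,0,0,0],[0,0,0,0,0,0]]'; python3 -m handwheel '[[0,0,1,0,0,0],[0,0,0,0,0,0]]'
```

```text
clock: 15.5
tcp_pos: [0.5672, 0.1882, 0.0637]
ee_rot: [0.997, -0.08, -0.0, 0.0]
contact_force: [0.4, 1.5, -2.3]
grip_width: 0.0258
finger_force: 31.2
clock: 15.75
tcp_pos: [0.5675, 0.1882, 0.0629]
ee_rot: [0.997, -0.08, 0.0, 0.0]
contact_force: [-1.3, -0.4, 6.6]
grip_width: 0.0255
finger_force: 32.8
clock: 15.92
tcp_pos: [0.5676, 0.1882, 0.0629]
ee_rot: [0.997, -0.08, 0.0, 0.0]
contact_force: [-6.2, -2.2, 17.2]
grip_width: 0.0253
finger_force: 34.9
```

```bash
python3 -m handwheel '[[0,0,1,0,0,0],[0,0,0,0,0,0],[0,0,0,0,0,0],[0,0,0,0,0,0],[0,0,0,0,0,0],[0,0,0,0,0,0]]'; python3 - <<'E'
from h import *
a=np.radians(-9.2); ex=np.array([np.cos(a),np.sin(a)]); ey=np.array([-ex[1],ex[0]])
c=cap('scene'); P=cloud(c).reshape(-1,3); r=P[:,:2]-[.604,.2875];X=r@ex;Y=r@ey
for x in range(-65,5,10):
    t=P[(abs(X-x/1000)<.004)&(abs(Y)<.004)&(P[:,2]<.15),2]; print(x,len(t),np.nanmedian(t) if len(t) else 0)
i=cv2.resize(c['img'][170:340,210:420],None,fx=3.5,fy=3.5); cv2.imwrite('pics/v7.png',i[:,:,::-1]); print(sensors.get_obs()['contact_force'])
E
```

```text
clock: 16.42
tcp_pos: [0.5676, 0.1882, 0.0628]
ee_rot: [0.997, -0.08, 0.0, 0.0]
contact_force: [-10.1, -1.5, 27.3]
grip_width: 0.0253
finger_force: 37.1
-65 18 0.04806026961258436
-55 30 0.03382750125690448
-45 69 0.046863843542799155
-35 12 0.08143496572314649
-25 14 0.08168112489509663
-15 10 0.08109593599925743
-5 21 0.08182260234561306
[-10.46756533  -1.6841909   27.50381772]
```

View pics/v7.png

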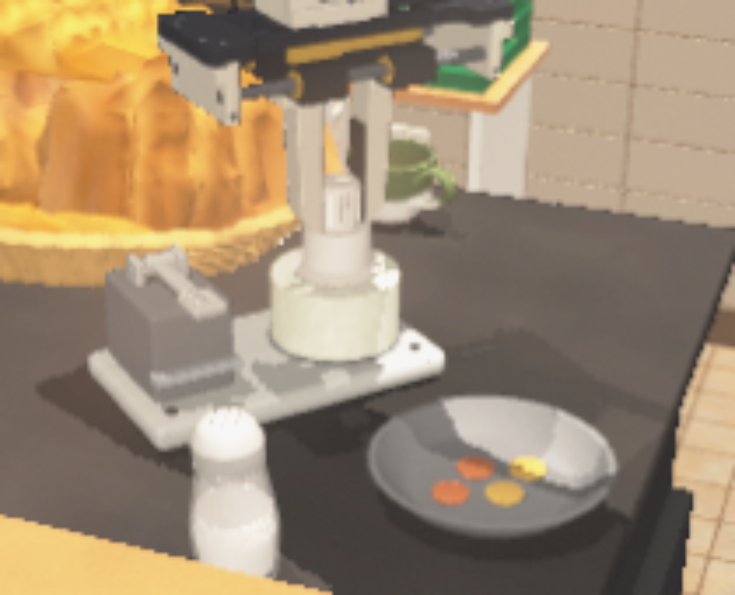

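The picture shows the cap home on the roll at (335,250) with the fingers on it and the lever level at (180,280). The cup, shaker and dish have not been touched, and the press is 27 N. Handing in.

```bash
python3 -c "
from rig import workorder
print(workorder.close_job())"
```

```text
the job is handed in; nothing more can be done
None
```

The job is handed in: the lever is fully down, the cap clicked on (peak about 11 N) and sits home on the seat, and the fingers are still pressing it down with about 27 N; the cup, shaker and coin dish were not touched.

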